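Move the microphone from its charging dock to its desk stand

ROBOT

A 6-joint arm with a two-finger parallel gripper is mounted at the origin on a cart in front of the work surface, level with it; the furniture and walls round the work are solid. World frame = base frame: x ahead of the robot, y to its left, z up, the work surface at z = 0. Lengths are in mm, angles in rad, forces in N, time in s.
With the tool pointing down it reaches from about 275 to 825 mm from the base axis. Payload 4.9 kg.
Tool frame: the origin (TCP) lies at the very end of the fingers, on their centre line; the grasp point (between the pads) lies 19 mm behind it (arm.grip_point_offset is the distance from the TCP to the grasp point, in mm); z points along the fingers, y is the line along which they close (so a half turn about z gives the same grasp; the last joint's range is limited). The gripper opens to 85 mm and grips with 20 to 120 N. Pads are 22 mm wide; open, the fingers measure 114 mm over their backs; the gripper's body (76 mm by 85 mm) begins 54 mm behind the grasp point. The pads swing forward as they close: fully open they stand 13 mm farther back than shut.
Start: joints at [1.021, 0.326, -0.193, 1.052, 0, 1.437], TCP at [222.154, 503.156, 231.281] pointing down, gripper open.
Joint ranges: [-2.65, 2.65], [-0.97, 1.79], [-1.3, 1.35], [-1.93, 2.1], [-1.47, 1.37], [-3.14, 3.14]. Speed limits (rad/s): [2.57, 2.57, 3.14, 3.14, 3.14, 3.14].

INTERFACE

Orientations are given as a unit quaternion [x, y, z, w].
In Python, from bench import state, cams, job, arm gives the robot as it stands.
- The arm moves only by the tool servo_tool, never from a script. Its argument "plan" is a list that holds one entry, the list of rows, each a list of 7 numbers: the closure, from 0 (fully open) to 1 (shut), then the shift along the tool's x, y, z in units of 30 mm (1.0 is 30 mm), then the turn, a rotation vector about the tool's x, y, z in units of 10 degrees (1.0 is 10 degrees). A call has 1 to 10 rows; each row is the pose to reach, as a shift and turn from the pose commanded when the call began, along the tool's axes at that moment; what a row does not reach only later rows make up. A row lasts 1/8 s, in which the tool goes at most 62.5 mm and 10.7 degrees, less where a joint would pass 70% of its speed; a pose out of reach is approached as far as the arm can. A call with a gripper value outside its range is refused whole. The fingers move at their own pace and stop on an object; "force" is the grip in N (left out, the last holds). Time passes only in rows, so rows that repeat a pose let the fingers close. It gives the time, the measured TCP pose, the force, the opening and the grip force at its end, in the units of the state.
- state(): the state, without advancing time (a new reading comes with each control period).
- cams.grab_frame(name): name is "scene" or "side" or "wrist"; returns a dict with "img" (480x640x3 uint8, blue, green, red), "K" (3x3 intrinsics, pixels), "T" (4x4, takes a point from camera to world coordinates). Camera axes: x right, y down, z forward; pixel columns grow to the right and rows downward; lengths in mm; the calibration is good to about 2 mm. The wrist camera is an equidistant fisheye: a pixel r from the principal point sees the ray r / f radians off the axis. A picture is of the moment at which its call begins. There is no depth.
- job.hand_in(): hands the job in; it is judged then, once.
The state is a dict: "clock": time; "qpos": joint angles; "qvel": joint speeds; "tau": joint torques, N m; "tcp_pos": TCP position; "tcp_rot": TCP orientation; "ft_force": force on the tool from outside, world axes, zero at the start; "torque": the same for the moment, N m; "gripper_width": opening from 0.0 (shut) to 1.0 (fully open); "finger_force": force on a finger pad.
Only numpy, scipy, OpenCV 4.12 (cv2) and the standard library are available. Lean on these libraries where they do the work, as an engineer would, in place of code of your own. Each camera call takes 0.05 s, during which the arm holds its last target. There are 200 camera calls.

TASK

The desk microphone stands locked in its charging dock; move it over to its stand for a call. Hold the dock's orange release collar down while you pull the microphone straight out, then push it straight down into the stand until it is fully home and locked (the stand's orange sleeve dips and springs back up), and let go. Feel your way: never ram or wrench the fittings, and leave the other things on the desk alone.

Things in the scene. Friction and masses are not known exactly. Their poses are not given: they have to be found in the camera images.
- mic: Compact desk microphone, 88 mm tall: black round body 24 mm across with a silver domed grille; below it a steel spigot 17 mm across with a conical tip and a locking groove. Origin: the spigot's tip; z up along the axis. The black body, where it is gripped, runs from 53.5 to 76 mm above the tip, the grille above that. 70 to 120 g.
- charger: Charging dock, fixed: white puck 100 mm across. Origin: centre of its underside, z up. Mic stands on this axis, tip 8 mm up, play 1.2 mm. Round it the orange release collar: flat ring 21 to 56 mm across, top 60 mm up. It slides down 7 mm to a hard stop: starts at 5 N, 1 N more per mm. Pressed at least 5.5 mm it frees the spigot; let it spring up only along with the rising mic, and it stays free.
- stand: Grey desk stand, fixed: weighted foot 110 mm across, column, and on top a head 36 mm across, 40 mm tall above the seat, with the socket, 18.5 mm wide. Origin: centre of its underside, z up; socket on this axis. The neck is set by hand: the hard seat on which the spigot's tip comes to rest lies 80 to 104 mm up, differing each time. An orange sleeve rings the head 18 to 31 mm above the seat.
- stand_collar (a joint): How far the stand's orange sleeve is down, m: 0 up (sprung), 0.007 fully down. The spigot meets the spring lock 30 mm above the seat and must be pushed through it, some 5 to 13 N, which drives the sleeve down about 4 mm; about 1 mm before the seat the sleeve snaps back to 0: locked, and the push then meets the hard seat.
- phone: Mobile phone lying face up, 148x72x9 mm, behind the dock and the stand. Origin: centre of its underside. To be left alone.
- stapler: Red desk stapler, 150x38x46 mm, right of the work. Origin: centre of its underside. To be left alone.
- travel_clock: Small black cube alarm clock, 45x60x58 mm, behind the work. Origin: centre of its underside. To be left alone.
Mind the look-alikes: they are no part of the job. There is more than one size of the charger; the one meant has the size given above.

How it is judged (in metres and radians):
On the way:
1. the microphone is out of the dock's lock and clear above it (z of mic in the frame of charger above 0.065 m), for 0.1 s.
At the end, for the whole second after the job is handed in: The microphone stands upright in the stand's socket (axis within 4 mm, tilt under 0.12 rad), fully down and locked: its tip under 107 mm above the stand's underside and the stand's orange sleeve back up to within 1 mm; at rest and let go (z of mic in the frame of stand below 0.107 m and horizontal distance between mic and stand below 0.004 m and angle between mic's own z axis and vertical below 0.12 rad and value of joint stand_collar below 0.001 m and linear speed of mic below 0.02 m/s); the robot touches nothing.
It fails at once if the phone, the stapler or the clock is disturbed (moved over 20 mm) (distance of any of phone, stapler, travel_clock from where it was at the start of the episode above 0.02 m).
It fails at once if the microphone is rammed into the stand (contact forces over 30 N in all) (contact force between mic and stand above 30 N).
It fails at once if the locked microphone is wrenched in the dock (contact forces over 30 N in all) (contact force between mic and charger above 30 N).
It fails at once if the fingers press on the dock with over 30 N (contact force between the fingers and charger above 30 N).
It fails at once if the fingers press on the stand with over 30 N (contact force between the fingers and stand above 30 N).
It also fails if it takes over 51 s, if anything falls off the work surface, if the arm or the gripper's body presses on something with over 40 N, if the wrist force passes 120 N, or if a joint passes its speed limit or range.

## Working session

There is one attempt and no reset: what is moved stays moved. The work goes in short steps, Python scripts to look and compute and a tool call to move; the robot and the scene stay as the last step left them, time stands still between calls to the robot, and variables do not carry over. Pictures are saved under pics/ and viewed, at most 10 in all, crops included, and the job is handed in when it is done.

Besides the shell and the picture viewer there is one more tool, called after "Call:" in YAML: its name, and indented under it one key for each argument. servo_tool: Moves the arm, as the interface text tells. Its arguments: {"type":"object","properties":{"plan":{"type":"array"},"force":{"type":"number"}},"required":["plan"]}

```bash
mkdir -p pics; cat > h.py <<'E'
import numpy as np, cv2
from bench import state, cams, job, arm
from scipy.spatial.transform import Rotation as R
def ray(f,u,v,fish=False):
    K,T=f["K"],f["T"]; x=(u-K[0,2])/K[0,0]; y=(v-K[1,2])/K[1,1]
    if fish:
        r=np.hypot(x,y); d=np.array([np.sin(r)*x/max(r,1e-9),np.sin(r)*y/max(r,1e-9),np.cos(r)])
    else: d=np.array([x,y,1.])
    d=T[:3,:3]@d; return T[:3,3],d/np.linalg.norm(d)
def onz(f,u,v,z,fish=False):
    o,d=ray(f,u,v,fish); return o+d*(z-o[2])/d[2]
def proj(f,p):
    q=np.linalg.inv(f["T"])@np.r_[p,1]; q=f["K"]@q[:3]; return q[:2]/q[2]
E
python3 - <<'E'
from h import *
s=state(); print({k:np.round(v,3) for k,v in s.items()})
F={n:cams.grab_frame(n) for n in("scene","side","wrist")}
for n in F: print(n,np.round(F[n]["K"],1).tolist(),np.round(F[n]["T"],3).tolist()); cv2.imwrite(f"pics/{n}0.png",F[n]["img"])
E
```

```text
{'clock': np.float64(0.0), 'qpos': array([ 1.021,  0.327, -0.194,  1.052,  0.   ,  1.437]), 'qvel': array([-0.001,  0.   ,  0.   , -0.001, -0.   , -0.   ]), 'tau': array([-1.0000e-03, -4.4340e+01,  2.6244e+01,  1.6000e-02, -0.0000e+00,
       -0.0000e+00]), 'tcp_pos': array([221.85 , 502.629, 230.503]), 'tcp_rot': array([ 0.206,  0.978, -0.001, -0.   ]), 'ft_force': array([0.862, 0.171, 0.288]), 'torque': array([ 0.007, -0.015,  0.024]), 'finger_force': np.float64(0.0), 'gripper_width': np.float64(0.994)}
scene [[470.8, 0.0, 324.4], [0.0, 470.8, 242.5], [0.0, 0.0, 1.0]] [[-0.76, -0.254, 0.599, -408.605], [-0.65, 0.304, -0.696, 1302.208], [-0.005, -0.918, -0.396, 724.713], [0.0, 0.0, 0.0, 1.0]]
side [[603.6, 0.0, 313.4], [0.0, 603.6, 238.1], [0.0, 0.0, 1.0]] [[0.992, -0.077, 0.102, 359.546], [-0.127, -0.464, 0.877, -1384.558], [-0.02, -0.883, -0.47, 939.136], [0.0, 0.0, 0.0, 1.0]]
wrist [[371.6, 0.0, 324.1], [0.0, 371.6, 243.1], [0.0, 0.0, 1.0]] [[0.402, 0.875, 0.27, 152.482], [0.916, -0.384, -0.12, 533.89], [-0.001, 0.296, -0.955, 373.188], [0.0, 0.0, 0.0, 1.0]]
```

View pics/scene0.png

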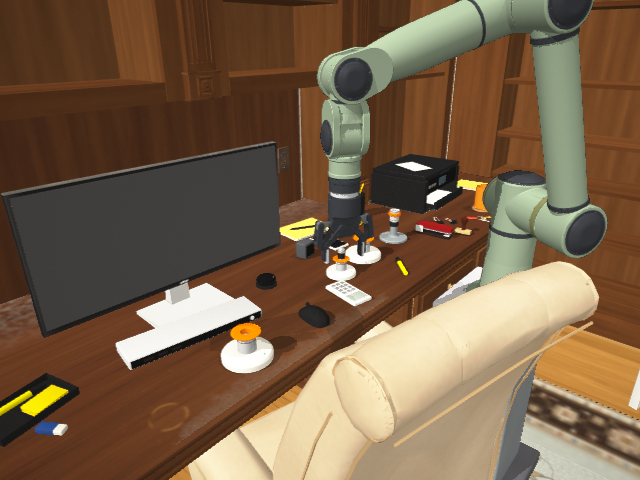

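View pics/side0.png

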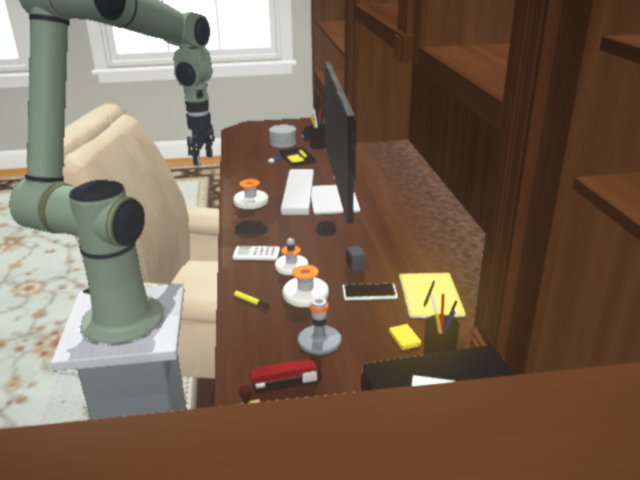

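```bash
python3 - <<'E'
from h import *
for n,box in(("side",(220,220,350,400)),("scene",(300,190,460,290))):
    img=cv2.imread(f"pics/{n}0.png"); x0,y0,x1,y1=box
    hsv=cv2.cvtColor(img,cv2.COLOR_BGR2HSV); H,S,V=cv2.split(hsv)
    c=img[y0:y1,x0:x1]; k=4 if n=="scene" else 3
    cv2.imwrite(f"pics/{n}_crop.png",cv2.resize(c,None,fx=k,fy=k,interpolation=cv2.INTER_CUBIC))
    for nm,m in(("orange",(H>5)&(H<20)&(S>200)&(V>150)),("white",(S<40)&(V>190)),("grey",(S<70)&(V>90)&(V<=190))):
        num,l,st,ce=cv2.connectedComponentsWithStats(m.astype(np.uint8))
        for i in range(1,num):
            if st[i,4]>25 and x0-60<ce[i,0]<x1 +60 and y0-60<ce[i,1]<y1+60: print(n,nm,st[i].tolist(),ce[i].round(1))
E
```

```text
side white [282, 169, 61, 44, 1853] [309.1 194. ]
side white [177, 179, 22, 28, 428] [189.2 191.2]
side white [234, 190, 34, 18, 407] [250.3 199.3]
side white [354, 194, 6, 17, 65] [355.8 204. ]
side white [233, 246, 75, 28, 881] [268.1 256.5]
side white [283, 278, 45, 28, 853] [305.5 292.6]
side white [343, 285, 55, 15, 143] [370.8 295.7]
side white [327, 335, 12, 11, 80] [333.3 339.4]
side white [183, 377, 10, 32, 167] [187.8 389.2]
side grey [280, 168, 64, 48, 408] [307.2 200.2]
side grey [233, 187, 36, 23, 233] [250.8 198. ]
side grey [352, 192, 9, 21, 63] [355.  203.5]
side grey [286, 237, 9, 9, 63] [290.  241.2]
side grey [234, 245, 37, 6, 56] [250.3 245.6]
side grey [347, 245, 19, 11, 132] [355.9 250.3]
side grey [232, 252, 60, 25, 145] [262.6 263.7]
side grey [285, 255, 12, 9, 89] [290.9 259.1]
side grey [282, 278, 27, 30, 101] [290.9 298.1]
side grey [297, 278, 16, 13, 168] [305.1 284.4]
side grey [323, 280, 7, 22, 29] [326.9 291.6]
side grey [342, 283, 56, 18, 231] [368.8 295.1]
side grey [312, 303, 14, 5, 30] [318.8 305.5]
side grey [311, 313, 16, 8, 102] [318.5 316.1]
sid
[... 610 characters left out ...]
 59] [338.9 247.7]
scene white [346, 245, 35, 19, 425] [363.2 255.3]
scene white [326, 262, 45, 44, 917] [345.3 284.5]
scene white [438, 267, 44, 32, 306] [465.4 280.2]
scene white [364, 330, 12, 8, 52] [369.3 333.7]
scene grey [299, 89, 4, 111, 154] [300.2 144.7]
scene grey [485, 177, 48, 58, 1642] [507.7 208.8]
scene grey [339, 192, 20, 7, 67] [349.6 195.3]
scene grey [433, 204, 175, 103, 3252] [519.7 251.3]
scene grey [379, 227, 29, 17, 281] [393.2 235.9]
scene grey [296, 235, 17, 23, 191] [301.9 245.8]
scene grey [362, 242, 8, 14, 72] [365.3 247.2]
scene grey [324, 249, 6, 15, 55] [327.3 256.2]
scene grey [338, 262, 9, 9, 38] [343.7 265.5]
scene grey [241, 337, 32, 17, 180] [253.9 344.2]
```

View pics/side_crop.png

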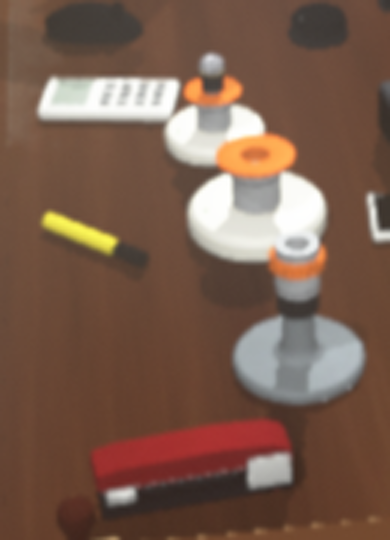

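View pics/scene_crop.png

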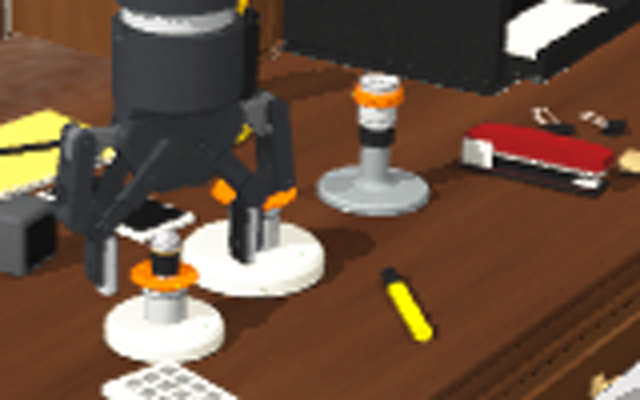

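View pics/wrist0.png

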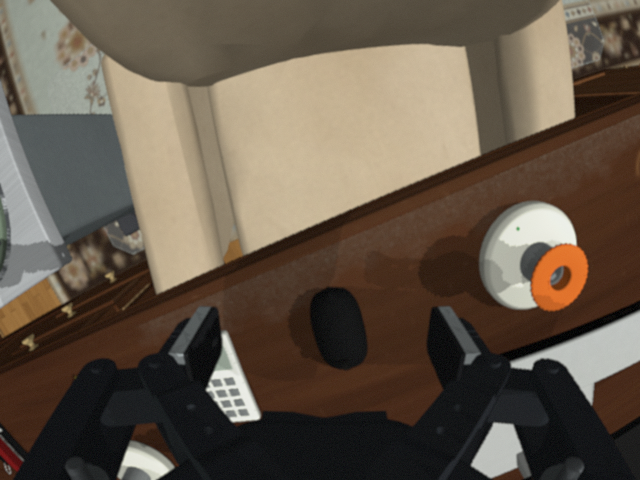

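```bash
python3 - <<'E'
from h import *
f={n:cams.grab_frame(n) for n in("side","scene")}
def tri(a,b):
    (o1,d1),(o2,d2)=ray(f["side"],*a),ray(f["scene"],*b)
    t=np.linalg.lstsq(np.c_[d1,-d2],o2-o1,rcond=None)[0]; p,q=o1+t[0]*d1,o2+t[1]*d2
    return ((p+q)/2).round(1),np.linalg.norm(p-q).round(1)
print("mic top",tri((290.2,241),(341,249.5)))
print("collar",tri((291,250.3),(341.1,258.7)),onz(f["side"],291,250.3,60),onz(f["scene"],341.1,258.7,60))
print("stand top",tri((319,301),(394.6,209.8)))
print("puck w",[onz(f["side"],u,263,20)[0].round(1) for u in(275,308.5)],"big",[onz(f["side"],u,291,25)[0].round(1) for u in(283,328.5)])
print("bigcollar",onz(f["side"],305.5,271.5,75))
print("foot",onz(f["side"],319.3,338,12),onz(f["scene"],393.2,237.5,12))
print("puck",onz(f["side"],291.5,262.5,24),onz(f["scene"],341,271,24))
E
```

```text
mic top (array([473.6, 193.4,  89.3]), np.float64(1.5))
collar (array([473.9, 193.6,  56.6]), np.float64(3.9)) [475.07060878 190.0463459   60.        ] [466.45434961 200.48451892  60.        ]
stand top (array([ 508.9, -180.1,  119.6]), np.float64(3.6))
puck w [np.float64(425.2), np.float64(525.0)] big [np.float64(435.9), np.float64(560.5)]
bigcollar [501.3988503   36.97102945  75.        ]
foot [ 508.93940944 -182.47993601   12.        ] [ 494.86969723 -161.51191642   12.        ]
puck [474.21055621 179.36535154  24.        ] [454.79840116 215.02439557  24.        ]
```

The three docks in the side view are the small one with the mic at (291,262), a larger empty one at (305,285) and another empty one at (250,190). The mic stands in the small one, whose puck measures 99.8 mm against the stated 100, while the large one measures about 125. The enlarged side crop confirms it. The stand's socket is at (319,301), and the stapler is near (285,375).

I'm moving above the mic and aligning the tool axes with the world.

Call:
servo_tool:
  plan:
    - [[0,-11.85,-6.07,0,0,0,-2.38],[0,-11.85,-6.07,0,0,0,-2.38],[0,-11.85,-6.07,0,0,0,-2.38],[0,-11.85,-6.07,0,0,0,-2.38],[0,-11.85,-6.07,0,0,0,-2.38],[0,-11.85,-6.07,0,0,0,-2.38],[0,-11.85,-6.07,0,0,0,-2.38],[0,-11.85,-6.07,0,0,0,-2.38],[0,-11.85,-6.07,0,0,0,-2.38],[0,-11.85,-6.07,0,0,0,-2.38]]
  force: 40

```text
clock: 1.5
tcp_pos: [473.0, 193.9, 231.3]
tcp_rot: [-0.001, 1.0, 0.0, -0.0]
ft_force: [0.1, -0.7, -0.6]
gripper_width: 1.003
finger_force: 0.0
```

```bash
python3 - <<'E'
from h import *
f=cams.grab_frame("wrist"); s=state(); print(s["tcp_pos"],R.from_quat(s["tcp_rot"]).as_matrix().round(4).tolist(),f["T"].round(3).tolist())
cv2.imwrite("pics/w1.png",f["img"]); np.savez("w1.npz",**f)
E
```

```text
[473.06015147 193.93587803 231.32203436] [[-1.0, -0.0015, -0.0002], [-0.0015, 1.0, 0.0001], [0.0002, 0.0001, -1.0]] [[-0.003, 0.955, 0.296, 397.083], [1.0, 0.003, 0.002, 194.174], [0.001, 0.296, -0.955, 373.88], [0.0, 0.0, 0.0, 1.0]]
```

View pics/w1.png

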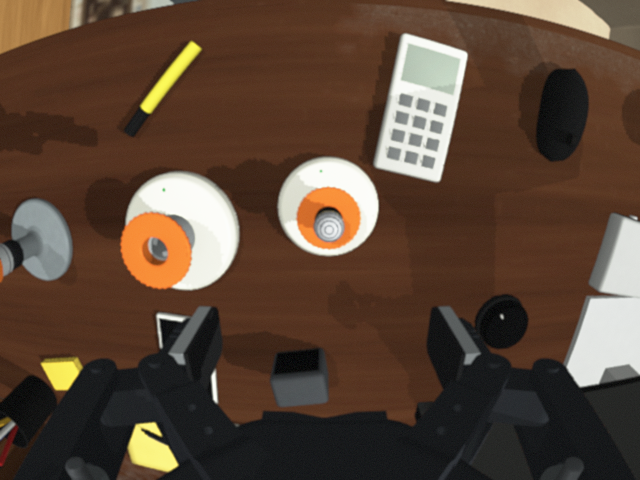

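The view shows the mic's grille at (329,229), its collar around it at (328,217) and the puck at (328,206). The larger dock is at (180,230) and the stand at the left edge.

```bash
python3 - <<'E'
from h import *
f=dict(np.load("w1.npz")); img=f["img"]; H,S,V=cv2.split(cv2.cvtColor(img,cv2.COLOR_BGR2HSV))
def fit(m,z,box,nm):
    x0,y0,x1,y1=box; mm=np.zeros_like(V); mm[y0:y1,x0:x1]=m[y0:y1,x0:x1]*255
    c=max(cv2.findContours(mm,cv2.RETR_EXTERNAL,cv2.CHAIN_APPROX_NONE)[0],key=cv2.contourArea)
    c=cv2.convexHull(c)
    P=np.array([onz(f,u+0.,v+0.,z,True)[:2] for u,v in c[:,0]])
    (cx,cy),r=cv2.minEnclosingCircle(P.astype(np.float32)); 
    e=cv2.fitEllipse(P.astype(np.float32)); print(nm,np.round((cx,cy,2*r),1),np.round(e[0],1),np.round(e[1],1))
b=(270,150,385,262)
fit((H>5)&(H<22)&(S>150)&(V>120),60,b,"collar60")
fit((V>110)&((S<70)|((H>5)&(H<22)&(S>150))),24,b,"puck24")
fit((V>110)&((S<70)|((H>5)&(H<22)&(S>150))),15,b,"puck15")
fit((S<60),88,(313,208,345,246),"grille88")
E
```

```text
collar60 [471.4 198.4  55. ] [471.5 198.2] [54.  54.5]
puck24 [469.6 198.7  98.5] [469.6 198.6] [97.8 98.4]
puck15 [471.5 198.8 101. ] [471.5 198.7] [100.3 100.9]
grille88 [470.6 198.2  26.6] [470.6 198.3] [23.2 26.9]
```

Call:
servo_tool:
  plan:
    - [[0.3,0.05,0.14,3.4,0,0,0],[0.3,0.05,0.14,3.4,0,0,0],[0.4,0.05,0.14,3.4,0,0,0],[0.4,0.05,0.14,3.4,0,0,0],[0.4,0.05,0.14,3.4,0,0,0],[0.4,0.05,0.14,3.4,0,0,0]]

```text
clock: 2.3
tcp_pos: [473.4, 197.5, 130.7]
tcp_rot: [0.0, 1.0, 0.0, 0.001]
ft_force: [-0.5, -0.8, 0.0]
gripper_width: 0.6
finger_force: 0.0
```

```bash
python3 - <<'E'
from h import *
f=cams.grab_frame("wrist"); s=state(); print(s["tcp_pos"],s["gripper_width"])
cv2.imwrite("pics/w2.png",f["img"]); np.savez("w2.npz",**f)
E
```

```text
[473.12708851 197.36918658 130.4216324 ] 0.6005644870132903
```

View pics/w2.png

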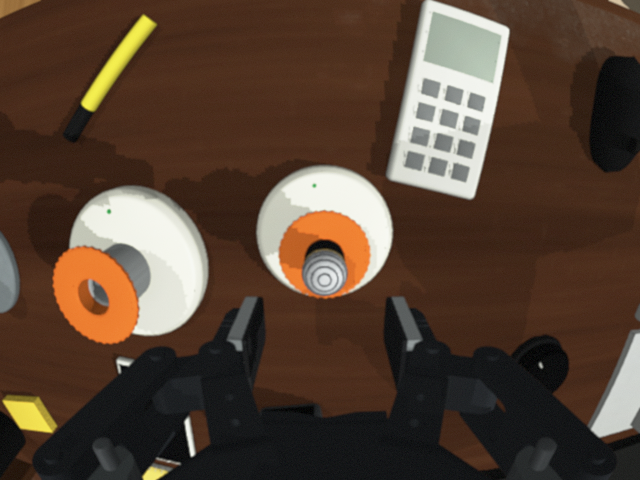

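The mic is at (324,275), midway between the pads, with inner edges at about 263 and 386.

```bash
python3 - <<'E'
from h import *
f=dict(np.load("w2.npz")); img=f["img"]; H,S,V=cv2.split(cv2.cvtColor(img,cv2.COLOR_BGR2HSV))
def fit(m,z,box,nm):
    x0,y0,x1,y1=box; mm=np.zeros_like(V); mm[y0:y1,x0:x1]=m[y0:y1,x0:x1]*255
    c=cv2.convexHull(max(cv2.findContours(mm,cv2.RETR_EXTERNAL,cv2.CHAIN_APPROX_NONE)[0],key=cv2.contourArea))
    P=np.array([onz(f,u+0.,v+0.,z,True)[:2] for u,v in c[:,0]]).astype(np.float32)
    e=cv2.fitEllipse(P); print(nm,np.round(cv2.minEnclosingCircle(P)[0],1),np.round(e[0],1),np.round(e[1],1))
fit((H>5)&(H<22)&(S>150)&(V>120),60,(270,200,380,300),"collar60")
fit((V>110)&((S<70)|((H>5)&(H<22)&(S>150))),15,(250,160,398,300),"puck15")
E
```

```text
collar60 [472.4 197.9] [472.1 198.2] [54.8 56.5]
puck15 [471.8 198.6] [471.4 198.6] [ 99.1 100.5]
```

Call:
servo_tool:
  plan:
    - [[0.6,0.04,0.03,0.0,0,0,0],[0.62,0.04,0.03,0.3,0,0,0],[0.62,0.04,0.03,0.8,0,0,0],[0.62,0.04,0.03,1.4,0,0,0],[0.62,0.04,0.03,1.9,0,0,0],[0.62,0.04,0.03,2.1,0,0,0],[0.62,0.04,0.03,2.1,0,0,0]]

```text
clock: 3.22
tcp_pos: [470.7, 198.0, 65.7]
tcp_rot: [0.0, 1.0, -0.0, -0.001]
ft_force: [0.1, -0.1, 0.3]
gripper_width: 0.384
finger_force: 0.0
```

Call:
servo_tool:
  plan:
    - [[0.62,-0.03,0.01,0.05,0,0,0],[0.62,-0.03,0.01,0.1,0,0,0],[0.62,-0.03,0.01,0.15,0,0,0],[0.62,-0.03,0.01,0.2,0,0,0],[0.62,-0.03,0.01,0.25,0,0,0],[0.62,-0.03,0.01,0.3,0,0,0]]

```text
clock: 3.98
tcp_pos: [472.1, 198.4, 57.7]
tcp_rot: [0.0, 1.0, 0.0, 0.0]
ft_force: [-1.9, -0.2, 6.1]
gripper_width: 0.382
finger_force: 3.4
```

Call:
servo_tool:
  plan:
    - [[0.62,0,0,0.03,0,0,0],[0.62,0,0,0.06,0,0,0],[0.62,0,0,0.09,0,0,0],[0.62,0,0,0.12,0,0,0],[0.62,0,0,0.15,0,0,0],[0.62,0,0,0.15,0,0,0]]

```text
clock: 4.72
tcp_pos: [472.2, 198.4, 53.7]
tcp_rot: [0.0, 1.0, 0.0, 0.0]
ft_force: [-3.3, -1.8, 10.2]
gripper_width: 0.384
finger_force: 5.2
```

Call:
servo_tool:
  plan:
    - [[0.62,0,0,0.02,0,0,0],[0.62,0,0,0.035,0,0,0],[0.62,0,0,0.035,0,0,0],[0.66,0,0,0.035,0,0,0],[0.69,0,0,0.035,0,0,0],[0.72,0,0,0.035,0,0,0]]

```text
clock: 5.48
tcp_pos: [472.6, 198.1, 53.0]
tcp_rot: [0.0, 1.0, -0.0, 0.001]
ft_force: [-2.0, -2.0, 12.7]
gripper_width: 0.279
finger_force: 6.5
```

Call:
servo_tool:
  plan:
    - [[0.76,0,0,0,0,0,0],[0.8,0,0,0,0,0,0],[0.85,0,0,0,0,0,0],[0.85,0,0,0,0,0,0]]
  force: 40

```text
clock: 5.98
tcp_pos: [472.7, 198.2, 53.1]
tcp_rot: [0.0, 1.0, -0.0, 0.001]
ft_force: [-2.9, -1.6, 13.5]
gripper_width: 0.27
finger_force: 40.9
```

Call:
servo_tool:
  plan:
    - [[1,0,0,-0.03,0,0,0],[1,0,0,-0.06,0,0,0],[1,0,0,-0.1,0,0,0],[1,0,0,-0.15,0,0,0],[1,0,0,-0.2,0,0,0]]

```text
clock: 6.6
tcp_pos: [472.2, 197.9, 57.6]
tcp_rot: [0.0, 1.0, -0.001, 0.0]
ft_force: [2.2, -0.9, -3.1]
gripper_width: 0.267
finger_force: 39.3
```

Call:
servo_tool:
  plan:
    - [[1,0,0,-0.03,0,0,0],[1,0,0,-0.06,0,0,0],[1,0,0,-0.06,0,0,0]]

```text
clock: 6.98
tcp_pos: [472.2, 198.0, 59.5]
tcp_rot: [0.0, 1.0, -0.0, 0.0]
ft_force: [2.7, -3.0, -2.4]
gripper_width: 0.269
finger_force: 39.3
```

```bash
python3 - <<'E'
from h import *
f=cams.grab_frame("wrist"); s=state(); print(s["tcp_pos"],s["ft_force"],s["torque"])
cv2.imwrite("pics/w3.png",cv2.resize(f["img"][180:400,210:440],None,fx=2.6,fy=2.6))
E
```

```text
[472.19195078 198.03081559  59.48256803] [ 3.52378599 -3.07030516 -2.60859444] [-0.79510579 -0.56886413  0.00732008]
```

View pics/w3.png

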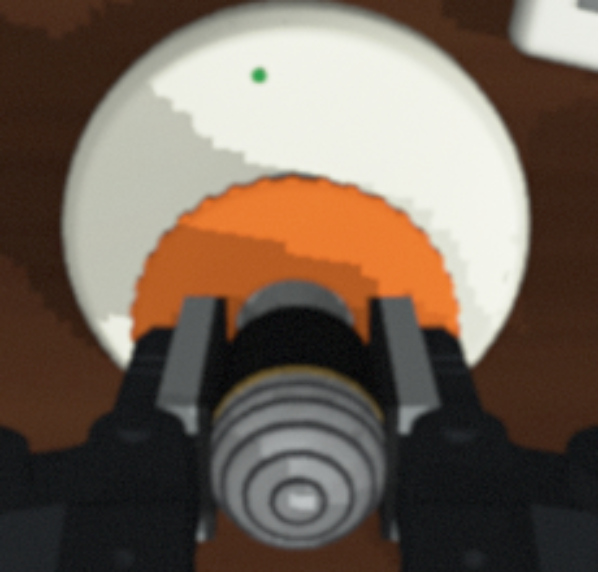

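The grille at (298,460) is held between the pads and bare steel shows below the black body, so the mic is rising free. Lifting on.

Call:
servo_tool:
  plan:
    - [[1,0,0,-0.1,0,0,0],[1,0,0,-0.2,0,0,0],[1,0,0,-0.4,0,0,0],[1,0,0,-0.6,0,0,0],[1,0,0,-0.9,0,0,0],[1,0,0,-1.2,0,0,0],[1,0,0,-1.6,0,0,0]]

```text
clock: 7.9
tcp_pos: [471.3, 198.9, 108.2]
tcp_rot: [-0.0, 1.0, 0.001, -0.001]
ft_force: [0.7, 0.2, -0.0]
gripper_width: 0.269
finger_force: 39.5
```

Call:
servo_tool:
  plan:
    - [[1,0,0,-2,0,0,0],[1,0,0,-4,0,0,0],[1,-0.1,-1.8,-4.6,0,0,0],[1,-0.3,-3.6,-4.6,0,0,0],[1,-0.5,-5.4,-4.6,0,0,0],[1,-0.7,-7.2,-4.6,0,0,0],[1,-0.9,-9,-4.6,0,0,0],[1,-1,-10.3,-4.6,0,0,0],[1,-1,-10.3,-4.6,0,0,0],[1,-1,-10.3,-4.6,0,0,0]]

```text
clock: 9.15
tcp_pos: [501.5, -110.0, 245.7]
tcp_rot: [0.0, 1.0, 0.001, -0.0]
ft_force: [0.5, -0.0, -0.8]
gripper_width: 0.267
finger_force: 39.8
```

```bash
python3 - <<'E'
from h import *
f=cams.grab_frame("wrist"); s=state(); print(s["tcp_pos"],s["ft_force"],s["qpos"].round(2))
cv2.imwrite("pics/w4.png",f["img"]); np.savez("w4.npz",**f)
g=cams.grab_frame("side"); cv2.imwrite("pics/side4.png",g["img"])
E
```

```text
[ 501.5955183  -109.58242984  245.7365123 ] [-0.38587208  0.76694753 -0.45662803] [-0.36  0.25 -0.26  1.06  0.   -0.36]
```

View pics/w4.png

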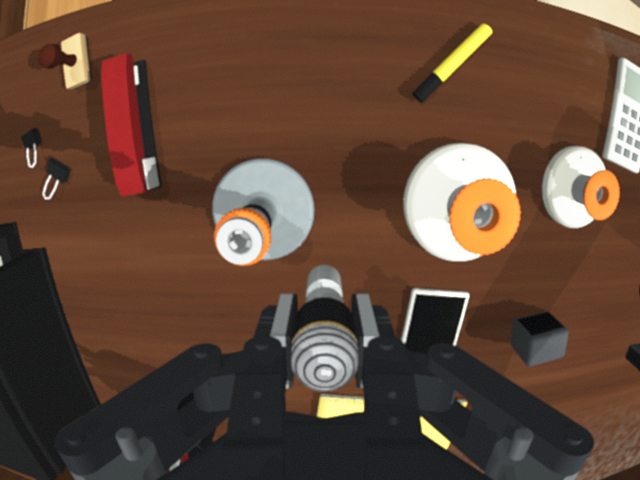

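The mic hangs at (324,350). The stand's head top is at (241,241) and its foot at (263,210). The stapler is to its left and the phone below right.

```bash
python3 - <<'E'
from h import *
f=dict(np.load("w4.npz")); img=f["img"]; H,S,V=cv2.split(cv2.cvtColor(img,cv2.COLOR_BGR2HSV))
def con(m,box):
    x0,y0,x1,y1=box; mm=np.zeros_like(V); mm[y0:y1,x0:x1]=m[y0:y1,x0:x1]*255
    return cv2.convexHull(max(cv2.findContours(mm,cv2.RETR_EXTERNAL,cv2.CHAIN_APPROX_NONE)[0],key=cv2.contourArea))[:,0]
def fit(c,z):
    P=np.array([onz(f,u+0.,v+0.,z,True)[:2] for u,v in c]).astype(np.float32); e=cv2.fitEllipse(P)
    return np.round(e[0],1),np.round(e[1],1)
# foot: use points not hidden by head
m=(S<110)&(V>70); c=con(m,(205,150,322,275)); c=c[(c[:,0]>255)|(c[:,1]<200)]
for z in(0,8,15): print("foot",z,fit(c,z))
c=con((S<60)&(V>150),(214,208,270,268)); print(c.min(0),c.max(0))
for z in(115,120,125,130,135,140,145): print("face",z,fit(c,z))
np.set_printoptions(linewidth=250); print(V[225:260:2,214:270:2])
E
```

```text
foot 0 (array([ 508.9, -175.9]), array([114.6, 114.7]))
foot 8 (array([ 507.2, -174.5]), array([112.2, 112.4]))
foot 15 (array([ 505.7, -173.3]), array([110.2, 110.3]))
[216 219] [262 263]
face 115 (array([ 508.9, -175.8]), array([36.5, 38.5]))
face 120 (array([ 507.4, -174.6]), array([35.8, 37.8]))
face 125 (array([ 505.8, -173.4]), array([35.2, 37.1]))
face 130 (array([ 504.3, -172.2]), array([34.5, 36.4]))
face 135 (array([ 502.8, -171. ]), array([33.8, 35.7]))
face 140 (array([ 501.3, -169.8]), array([33.2, 35. ]))
face 145 (array([ 499.7, -168.6]), array([32.5, 34.3]))
[[ 92 190 236 231 200 244 246 246 246 245 244 244 245 246 246 245 245 247 246 234 164 137 245 255 255 254 241 189]
 [117 230 235 214 241 247 246 245 246 245 244 244 243 245 246 246 244 246 247 247 237 153 169 255 255 255 248 203]
 [135 232 227 234 245 245 246 246 246 244 231 225 225 229 231 240 245 245 246 246 247 229 152 209 254 255 255 241]
 [179 236 225 246 245 244 246 248 238 197 178 235 240 242 211 181 226 243 244 247 246 246 203 152 250 255 255 249]
 [193 234 236 245 246 245 246 242 205 138 138 223 218 214 1
[... 851 characters left out ...]
 254 242]
 [106 133 229 248 246 246 247 242 216 176 188 143 120 121 128 127 127 149 216 240 245 246 247 224 247 252 254 235]
 [108 110 173 241 248 246 246 246 240 214 168 139 125 125 129 137 160 208 237 244 245 246 247 227 252 253 249 179]
 [109 108 120 213 247 247 245 246 246 242 229 204 176 162 173 197 222 240 244 245 245 246 232 246 254 254 231 190]
 [115 112 111 144 226 248 246 246 246 246 246 244 240 235 235 241 243 245 246 245 246 242 239 252 254 237 202 200]
 [113 115 115 114 146 228 249 247 246 246 245 245 247 246 244 247 246 245 246 247 245 241 252 254 246 198 198 196]
 [115 112 116 112 109 134 213 248 247 247 245 244 245 246 245 245 247 247 247 240 243 253 254 237 154 150 145 138]]
```

Call:
servo_tool:
  plan:
    - [[1,0,-1.5,0,0,0,0],[1,0,-3,0,0,0,0],[1,0,-4,0,0,0,0],[1,0,-4,0,0,0,0],[1,0,-4,0,0,0,0]]

```text
clock: 9.88
tcp_pos: [501.8, -229.2, 245.5]
tcp_rot: [-0.0, 1.0, 0.0, -0.0]
ft_force: [-0.4, 0.3, -1.7]
gripper_width: 0.265
finger_force: 39.9
```

```bash
cat > t.py <<'E'
from h import *
def hole(f):
    img=f["img"]; H,S,V=cv2.split(cv2.cvtColor(img,cv2.COLOR_BGR2HSV))
    org=((H>5)&(H<22)&(S>150)&(V>120)).astype(np.uint8)
    face=((S<60)&(V>222)).astype(np.uint8)
    out=[]
    n,l,st,ce=cv2.connectedComponentsWithStats(face)
    for i in range(1,n):
        if 400<st[i,4]<2500:
            d=cv2.dilate((l==i).astype(np.uint8),np.ones((7,7)))
            if (d&org).sum()>60:
                m=(l==i).astype(np.uint8)*255
                cs,h=cv2.findContours(m,cv2.RETR_CCOMP,cv2.CHAIN_APPROX_NONE)
                a=max(cs,key=cv2.contourArea); e=cv2.fitEllipse(cv2.convexHull(a))
                inner=[c for c,hh in zip(cs,h[0]) if hh[3]>=0 and cv2.contourArea(c)>60]
                b=cv2.fitEllipse(cv2.convexHull(max(inner,key=cv2.contourArea))) if inner else None
                out.append((np.round(e[0],1),np.round(e[1],1),b and (np.round(b[0],1),np.round(b[1],1))))
    return out
E
python3 - <<'E'
from t import *
f=dict(np.load("w4.npz")); g=cams.grab_frame("wrist"); np.savez("w5.npz",**g); s=state(); print(s["tcp_pos"])
cv2.imwrite("pics/w5.png",g["img"])
a,b=hole(f),hole(g); print(a,b)
for x in a:
  for y in b:
   for k in (0,2):
    p,q=(x[0],y[0]) if k==0 else (x[2][0],y[2][0])
    (o1,d1),(o2,d2)=ray(f,*p,True),ray(g,*q,True)
    t=np.linalg.lstsq(np.c_[d1,-d2],o2-o1,rcond=None)[0]; P,Q=o1+t[0]*d1,o2+t[1]*d2
    print(((P+Q)/2).round(1),np.linalg.norm(P-Q).round(2))
E
```

```text
[ 501.84592273 -229.0863249   245.54681991]
[(array([571.2, 211.4]), array([26. , 43.6]), None), (array([238.6, 241.6]), array([42.8, 46.2]), (array([239.4, 241.5]), array([25.9, 28.3])))] [(array([394.1, 241.2]), array([43.5, 46.7]), (array([394.7, 241.2]), array([26.4, 27.7])))]
[ 378.1 -265.2  577.5] 18.76Traceback (most recent call last):
  File "<stdin>", line 8, in <module>
TypeError: 'NoneType' object is not subscriptable
```

```bash
python3 - <<'E'
from t import *
f=dict(np.load("w4.npz")); g=dict(np.load("w5.npz"))
for p,q in(((238.6,241.6),(394.1,241.2)),((239.4,241.5),(394.7,241.2))):
    (o1,d1),(o2,d2)=ray(f,*p,True),ray(g,*q,True)
    t=np.linalg.lstsq(np.c_[d1,-d2],o2-o1,rcond=None)[0]; P,Q=o1+t[0]*d1,o2+t[1]*d2
    print(((P+Q)/2).round(1),np.linalg.norm(P-Q).round(2))
# mic tip/spigot in g: bright steel column
img=g["img"]; print(cv2.cvtColor(img,cv2.COLOR_BGR2GRAY)[255:345:6,295:360:3])
E
```

```text
[ 507.5 -174.8  119.6] 0.3
[ 507.6 -174.3  119.2] 0.23
[[ 87  86  89  87  86  85  86  87  87  83  83  86  81  84  83  83  82  80
   83 116 163 187]
 [ 83  84  84  83  82  81  83  84  84  83  82  85  83  83  82  85  84  83
   83  82  84  81]
 [ 84  86  84  85  85  86  94 115 123 120 117 114 112  96  83  84  85  83
   84  84  84  86]
 [ 82  80  80  76  79 111 123 126 130 127 124 121 127 139 145  83  80  79
   77  79  79  79]
 [ 76  76  78  78  95 125 129 137 182 225 224 202 158 147 157 128  74  76
   74  75  76  75]
 [ 79  77  78  76 106 179 213 209 215 235 248 237 237 249 244 159  76  78
   76  79  76  77]
 [ 78  78  77  78 160 171 137 131 133 129 131 127 122 129 209 232  95  81
   77  76  69  67]
 [ 33  67  75  76 114 126 126 111  85  72  75  78  93 110 113 119  88  76
   75  39  47 134]
 [ 28  68  75  64  38  24  25  24  19  26  26  21  26  21  23  27  53  76
   69  35  32 116]
 [ 24  57  23  26  22  28  27  26  22  26  25  21  23  24  29  27  17  22
   50  32  31  70]
 [ 25  22  23  26  25  25  21  28  24  25  25  29  23  23  26  23  23  22
   22  22  26  34]
 [ 21  21  26  29  29  24  45  72  84  95  88  92  75  53  23  20  27  21
   20  20  27  32]
 [ 26  18  49 117 141 135 125 111  98 100  99 104 108 120 140 142 122  70
   21  20  26  31]
 [ 46 135 120 103 153 167 158 135 114 104 103 103 113 134 156 154 121  96
  122  88  27  32]
 [106 145 143 103 147 183 196 196 191 191 194 194 192 187 182 166 120 100
  147 102 115  39]]
```

```bash
python3 - <<'E'
from t import *
g=dict(np.load("w5.npz")); G=cv2.cvtColor(g["img"],cv2.COLOR_BGR2GRAY)
K,T=g["K"],g["T"]; tcp=np.array([501.85,-229.09,245.55])
def fp(p):
    q=np.linalg.inv(T)@np.r_[p,1]; th=np.arctan2(np.hypot(q[0],q[1]),q[2]); a=np.arctan2(q[1],q[0])
    return np.array([K[0,2]+K[0,0]*th*np.cos(a),K[1,2]+K[1,1]*th*np.sin(a)])
for h in(-45,-40,-36,7,30): print(h,fp(tcp+[0,0,h]),"r12:",np.ptp([fp(tcp+[12*np.cos(t),12*np.sin(t),h]) for t in np.linspace(0,6.28,60)],axis=0))
c=g["img"][250:405,270:380]; cv2.imwrite("pics/mic5.png",cv2.resize(c,None,fx=3.8,fy=3.8,interpolation=cv2.INTER_CUBIC))
E
```

```text
-45 [322.99656885 274.50658376] r12: [44.09057237 40.81244133]
-40 [322.98678574 278.03408424] r12: [45.13335155 41.6051526 ]
-36 [322.97867077 280.97697233] r12: [46.00163316 42.25513996]
7 [322.87175264 321.31318841] r12: [57.74772332 50.04564293]
30 [322.79555336 352.12006125] r12: [66.52199265 54.4561233 ]
```

View pics/mic5.png

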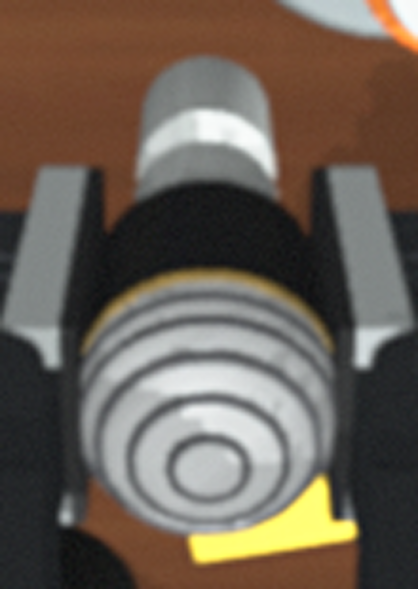

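The grille's apex in the crop is at full-image (324.5,373) and the spigot at (324,265), both within about 1 px of the tool axis, so the mic hangs straight and centred. The socket is at (507.6, -174.5, 119.5).

Call:
servo_tool:
  plan:
    - [[1,-0.18,0.9,0,0,0,0],[1,-0.18,1.81,0,0,0,0],[1,-0.18,1.81,0,0,0,0],[1,-0.18,1.81,0.8,0,0,0],[1,-0.18,1.81,1.6,0,0,0],[1,-0.18,1.81,2.1,0,0,0],[1,-0.18,1.81,2.1,0,0,0],[1,-0.18,1.81,2.1,0,0,0]]

```text
clock: 10.92
tcp_pos: [507.8, -176.6, 183.3]
tcp_rot: [0.0, 1.0, -0.0, 0.001]
ft_force: [0.5, -0.3, -1.1]
gripper_width: 0.269
finger_force: 39.9
```

```bash
python3 - <<'E'
from t import *
for i in range(3):
    f=cams.grab_frame("wrist"); print(state()["tcp_pos"].round(1))
print(np.linalg.inv(f["T"])[:3].round(1).tolist()); 
img=f["img"]; H,S,V=cv2.split(cv2.cvtColor(img,cv2.COLOR_BGR2HSV))
o=((H>5)&(H<22)&(S>150)&(V>120)); o[:180]=0;o[380:]=0;o[:,:250]=0;o[:,400:]=0
c=((S<60)&(V>215)); c[:200]=0;c[330:]=0;c[:,:270]=0;c[:,380:]=0
for m,zz in((o,(98,111)),(c,(119.5,))):
    n,l,st,ce=cv2.connectedComponentsWithStats(m.astype(np.uint8)); i=1+np.argmax(st[1:,4]); print(st[i],ce[i])
    for r in range(st[i,1],st[i,1]+st[i,3],4):
        x=np.where(l[r]==i)[0]; print(r,x.min(),x.max(),[((onz(f,x.min()*1.,r*1.,z,True)+onz(f,x.max()*1.,r*1.,z,True))/2).round(1)[:2].tolist() for z in zz])
E
```

```text
[ 507.9 -176.7  183.5]
[ 507.9 -176.7  183.5]
[ 507.9 -176.7  183.5]
[[-0.0, 1.0, 0.0, 176.8], [1.0, 0.0, 0.3, -508.9], [0.3, 0.0, -1.0, 182.8]]
[ 290  217   74   71 1177] [325.65335599 240.82242991]
217 325 328 [[485.6, -174.6], [482.5, -174.7]]
221 309 343 [[488.2, -174.9], [485.0, -175.0]]
225 304 347 [[490.8, -175.2], [487.4, -175.2]]
229 300 351 [[493.4, -175.2], [489.9, -175.2]]
233 297 355 [[496.0, -174.8], [492.4, -174.9]]
237 295 357 [[498.7, -174.8], [494.9, -174.9]]
241 293 359 [[501.4, -174.8], [497.4, -174.9]]
245 292 360 [[504.1, -174.8], [500.0, -174.9]]
249 291 361 [[506.8, -174.8], [502.5, -174.9]]
253 290 361 [[509.5, -175.1], [505.1, -175.2]]
257 291 361 [[512.3, -174.8], [507.7, -174.9]]
261 291 360 [[515.1, -175.1], [510.3, -175.2]]
265 291 363 [[517.9, -174.1], [513.0, -174.2]]
269 291 361 [[520.7, -174.8], [515.6, -174.8]]
273 292 358 [[523.5, -175.4], [518.3, -175.5]]
277 295 356 [[526.4, -175.1], [521.0, -175.1]]
281 299 353 [[529.3, -174.7], [523.7, -174.8]]
285 304 348 [[532.2, -174.7], [526.5, -174.8]]
[ 296  233   61   53 1546] [325.81953428 254.9068564 ]
233 323 330 [[490.0, -174.7]]
237 311 341 [[492.4, -175.0]]
241 305 347 [[494.8, -175.0]]
245 302 351 [[497.3, -174.7]]
249 299 354 [[499.7, -174.7]]
253 298 355 [[502.2, -174.6]]
257 296 356 [[504.7, -174.9]]
261 296 356 [[507.2, -174.9]]
265 296 356 [[509.7, -174.9]]
269 297 355 [[512.3, -174.9]]
273 299 353 [[514.9, -174.9]]
277 301 350 [[517.5, -175.2]]
281 304 347 [[520.1, -175.2]]
285 341 342 [[522.7, -165.5]]
```

Call:
servo_tool:
  plan:
    - [[1,0.01,0.05,0,0,0,0],[1,0.01,0.05,0.1,0,0,0],[1,0.01,0.05,0.2,0,0,0],[1,0.01,0.05,0.3,0,0,0],[1,0.01,0.05,0.4,0,0,0],[1,0.01,0.05,0.45,0,0,0],[1,0.01,0.05,0.45,0,0,0]]
  force: 55

```text
clock: 11.95
tcp_pos: [506.9, -174.8, 168.9]
tcp_rot: [0.0, 1.0, 0.0, -0.0]
ft_force: [-0.3, -1.0, -0.9]
gripper_width: 0.27
finger_force: 53.8
```

Call:
servo_tool:
  plan:
    - [[1,-0.02,0,0.05,0,0,0],[1,-0.02,0,0.1,0,0,0],[1,-0.02,0,0.15,0,0,0],[1,-0.02,0,0.2,0,0,0],[1,-0.02,0,0.25,0,0,0],[1,-0.02,0,0.3,0,0,0]]

```text
clock: 12.7
tcp_pos: [507.5, -174.8, 159.9]
tcp_rot: [0.0, 1.0, 0.0, -0.0]
ft_force: [-1.1, 0.5, -1.3]
gripper_width: 0.273
finger_force: 53.8
```

No contact force with the tip about 5 mm inside the socket. Going down to the lock.

Call:
servo_tool:
  plan:
    - [[1,0,0,0.06,0,0,0],[1,0,0,0.12,0,0,0],[1,0,0,0.18,0,0,0],[1,0,0,0.24,0,0,0],[1,0,0,0.3,0,0,0]]

```text
clock: 13.32
tcp_pos: [508.5, -175.4, 152.4]
tcp_rot: [0.0, 1.0, -0.001, 0.001]
ft_force: [-1.8, 0.1, 9.4]
gripper_width: 0.267
finger_force: 54.8
```

Call:
servo_tool:
  plan:
    - [[1,0.02,0.01,0.05,0,0,0],[1,0.02,0.01,0.1,0,0,0],[1,0.02,0.01,0.15,0,0,0],[1,0.02,0.01,0.2,0,0,0]]

```text
clock: 13.82
tcp_pos: [507.6, -175.2, 145.3]
tcp_rot: [0.0, 1.0, -0.001, 0.001]
ft_force: [2.3, -2.6, 3.0]
gripper_width: 0.265
finger_force: 54.4
```

Call:
servo_tool:
  plan:
    - [[1,0,0,0.06,0,0,0],[1,0,0,0.12,0,0,0],[1,0,0,0.18,0,0,0],[1,0,0,0.24,0,0,0],[1,0,0,0.3,0,0,0],[1,0,0,0.36,0,0,0],[1,0,0,0.42,0,0,0]]

```text
clock: 14.7
tcp_pos: [507.5, -175.1, 132.6]
tcp_rot: [0.0, 1.0, -0.001, 0.001]
ft_force: [2.8, -3.8, 2.8]
gripper_width: 0.264
finger_force: 54.5
```

Call:
servo_tool:
  plan:
    - [[1,0,0,0.05,0,0,0],[1,0,0,0.09,0,0,0],[1,0,0,0.13,0,0,0],[1,0,0,0.16,0,0,0]]

```text
clock: 15.2
tcp_pos: [507.1, -174.6, 127.4]
tcp_rot: [0.0, 1.0, 0.0, 0.0]
ft_force: [4.9, -5.5, -1.6]
gripper_width: 0.263
finger_force: 55.1
```

Call:
servo_tool:
  plan:
    - [[1,-0.02,-0.02,0.02,0,0,0],[1,-0.02,-0.02,0.04,0,0,0],[1,-0.02,-0.02,0.06,0,0,0],[1,-0.02,-0.02,0.06,0,0,0]]

```text
clock: 15.7
tcp_pos: [507.3, -174.8, 125.9]
tcp_rot: [0.0, 1.0, 0.0, -0.0]
ft_force: [0.8, -1.0, 3.5]
gripper_width: 0.263
finger_force: 55.5
```

Call:
servo_tool:
  plan:
    - [[1,0,0,0.02,0,0,0],[1,0,0,0.04,0,0,0],[1,0,0,0.06,0,0,0],[1,0,0,0.06,0,0,0]]

```text
clock: 16.2
tcp_pos: [507.9, -174.9, 125.6]
tcp_rot: [0.0, 1.0, 0.0, 0.001]
ft_force: [-1.8, 0.9, 13.6]
gripper_width: 0.264
finger_force: 56.6
```

Call:
servo_tool:
  plan:
    - [[1,0,0,0.02,0,0,0],[1,0,0,0.02,0,0,0]]

```text
clock: 16.45
tcp_pos: [508.1, -175.0, 125.6]
tcp_rot: [0.0, 1.0, -0.0, 0.001]
ft_force: [-1.9, -0.1, 17.6]
gripper_width: 0.261
finger_force: 56.9
```

```bash
python3 - <<'E'
from h import *
def o(img):
    H,S,V=cv2.split(cv2.cvtColor(img,cv2.COLOR_BGR2HSV)); m=((H>5)&(H<20)&(S>140)&(V>130)); m[:295]=0; m[330:]=0; m[:,:300]=0; m[:,340:]=0
    return m.sum(), [np.where(m[:,c])[0].tolist() for c in range(309,330,3)], np.argwhere(m).mean(0) if m.any() else 0
print(o(cv2.imread("pics/side0.png"))); print(o(cams.grab_frame("side")["img"]))
f=cams.grab_frame("side"); print(proj(f,[507.5,-174.8,105]),proj(f,[507.5,-174.8,101])); print(state()["ft_force"])
E
```

```text
(np.int64(96), [[308], [307, 308, 309, 310, 311], [308, 309, 310, 311], [309, 310, 311, 312], [309, 310, 311, 312], [307, 308, 309, 310, 311], [302, 303, 304, 305, 306, 307, 308, 309, 310]], array([308.48958333, 319.27083333]))
(np.int64(96), [[308], [307, 308, 309, 310, 311], [308, 309, 310, 311], [309, 310, 311, 312], [309, 310, 311, 312], [307, 308, 309, 310, 311], [302, 303, 304, 305, 306, 307, 308, 309, 310]], array([308.5625    , 319.36458333]))
[317.69115153 305.3521798 ] [317.71878988 306.71610907]
[-1.13538166  0.26293007 17.70308806]
```

The sleeve is back at the rows it had at the start, and 17.6 N meets the hard seat. I'll ease off with a light tug, then let go.

Call:
servo_tool:
  plan:
    - [[1,0,0,-0.05,0,0,0],[1,0,0,-0.08,0,0,0],[1,0,0,-0.08,0,0,0]]

```text
clock: 16.92
tcp_pos: [507.4, -174.9, 125.8]
tcp_rot: [0.0, 1.0, 0.0, -0.0]
ft_force: [0.9, 0.1, 5.0]
gripper_width: 0.263
finger_force: 55.3
```

Call:
servo_tool:
  plan:
    - [[1,0,0,-0.03,0,0,0],[1,0,0,-0.06,0,0,0],[1,0,0,-0.06,0,0,0]]

```text
clock: 17.3
tcp_pos: [507.2, -174.9, 127.2]
tcp_rot: [0.0, 1.0, 0.0, -0.0]
ft_force: [2.1, -1.2, -2.3]
gripper_width: 0.264
finger_force: 55.1
```

Call:
servo_tool:
  plan:
    - [[1,0,0,-0.03,0,0,0],[1,0,0,-0.03,0,0,0]]

```text
clock: 17.55
tcp_pos: [507.0, -174.9, 127.4]
tcp_rot: [0.0, 1.0, 0.0, -0.001]
ft_force: [3.8, -2.4, -12.6]
gripper_width: 0.263
finger_force: 54.4
```

It holds firmly, with −12.6 N for 0.2 mm of movement, so it is locked. Lowering again and letting go.

Call:
servo_tool:
  plan:
    - [[1,0,0,0.06,0,0,0],[1,0,0,0.08,0,0,0],[1,0,0,0.08,0,0,0],[0.6,0,0,0.08,0,0,0],[0.4,0,0,0.08,0,0,0],[0.4,0,0,0.08,0,0,0],[0.4,0,0,-0.5,0,0,0],[0.4,0,0,-1.5,0,0,0],[0.4,0,0,-3,0,0,0],[0.4,0,0,-4,0,0,0]]

```text
clock: 18.8
tcp_pos: [508.0, -175.3, 250.6]
tcp_rot: [0.0, 1.0, -0.0, 0.001]
ft_force: [0.1, -0.3, -0.5]
gripper_width: 0.596
finger_force: 0.0
```

Call:
servo_tool:
  plan:
    - [[0.4,0,0,0,0,0,0],[0.4,0,0,0,0,0,0]]

```text
clock: 19.05
tcp_pos: [507.1, -174.9, 247.7]
tcp_rot: [0.0, 1.0, 0.0, -0.0]
ft_force: [0.2, -0.5, -0.8]
gripper_width: 0.598
finger_force: 0.0
```

```bash
python3 - <<'E'
from t import *
f=cams.grab_frame("wrist"); s=state(); print(s["tcp_pos"],s["ft_force"],s["gripper_width"])
img=f["img"]; H,S,V=cv2.split(cv2.cvtColor(img,cv2.COLOR_BGR2HSV)); K,T=f["K"],f["T"]
def fp(p):
    q=np.linalg.inv(T)@np.r_[p,1]; th=np.arctan2(np.hypot(q[0],q[1]),q[2]); a=np.arctan2(q[1],q[0])
    return np.array([K[0,2]+K[0,0]*th*np.cos(a),K[1,2]+K[1,1]*th*np.sin(a)]).round(1)
print("expect apex",fp([507.5,-174.8,168]),"rim",fp([507.5,-174.8,156]))
G=cv2.cvtColor(img,cv2.COLOR_BGR2GRAY); x,y=fp([507.5,-174.8,163]).astype(int)
c=cv2.HoughCircles(cv2.medianBlur(G,3)[y-70:y+70,x-70:x+70],cv2.HOUGH_GRADIENT,1,20,param1=120,param2=18,minRadius=14,maxRadius=40)
print(None if c is None else (c[0][:4]+[x-70,y-70,0]).round(1))
m=((H>5)&(H<20)&(S>140)&(V>130)); g=cams.grab_frame("side")["img"]
H,S,V=cv2.split(cv2.cvtColor(g,cv2.COLOR_BGR2HSV)); m=((H>5)&(H<20)&(S>140)&(V>130)); print(np.argwhere(m[295:330,300:340]).mean(0)+[295,300])
E
```

```text
[ 506.83766397 -174.77423661  247.27097151] [-0.19259001  0.48966318  0.7352022 ] 0.6021621671215576
expect apex [323.1 254.4] rim [323.1 248.6]
[[323.5 228.5  29.4]
 [324.5 250.5  16.3]
 [321.5 206.5  14.5]]
[308.57291667 319.29166667]
```

The mic is where it should be: its grille circle is at (324.5,250.5), between the predicted rim and apex. The sleeve is up and the robot is clear.

```bash
python3 -c "
from bench import job; print(job.hand_in())"
```

```text
the job is handed in; nothing more can be done
None
```

The microphone is out of its dock and fully down in the stand, locked (it held against a 12.6 N tug and the sleeve is back up), the gripper has let go, and the job was handed in at about 19 s with no verdict returned.

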